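# Take up a rotation-stage brake by its star wheel

## Robot

A 6-joint arm with a two-finger parallel gripper is mounted at the origin on a cart in front of the work surface, level with it; the furniture and walls round the work are solid. World frame = base frame: x ahead of the robot, y to its left, z up, the work surface at z = 0. Lengths are in mm, angles in rad, forces in N, time in s.
With the tool pointing down it reaches from about 350 to 775 mm from the base axis. Payload 7.3 kg.
Tool frame: the origin (TCP) lies at the very end of the fingers, on their centre line; the grasp point (between the pads) lies 19 mm behind it; z points along the fingers, y is the line along which they close (so a half turn about z gives the same grasp; the last joint's range is limited). The gripper opens to 92 mm and grips with 3 to 60 N. Pads are 19 mm wide; open, the fingers measure 130 mm over their backs; the gripper's body (75 mm by 190 mm) begins 47 mm behind the grasp point.
Start: joints at [-0.146, 0.342, 1.524, -0, 1.275, -0.146], TCP at [525.019, 0.019, 226.741] pointing down, gripper open.
Joint ranges: [-2.53, 2.53], [-0.77, 2.02], [0.04, 2.7], [-1, 4.14], [0.28, 2.66], [-3.11, 3.11]. Speed limits (rad/s): [2.57, 2.57, 3.14, 3.14, 3.14, 3.14].

## Interface

Orientations are given as [roll, pitch, yaw] about the fixed x, y, z axes, in that order (R = Rz(yaw) Ry(pitch) Rx(roll)).
In Python, from plant import * gives the robot as it stands.
- The arm moves only by the tool arm_command, never from a script. Its arguments are lists of equal length, an entry for each row: "gripper": the finger opening in mm, from 0 to 91.8; "dp": the shift along the tool's x, y, z in units of 25 mm (1.0 is 25 mm), a list of three; "twist": the turn about the tool's z in units of 5 degrees (1.0 is 5 degrees). A call has exactly 5 rows; each row shifts and turns the commanded pose from where the row before left it, along the tool's axes as they then stand; what a row does not reach is not made up. A row lasts 1/8 s, in which the tool goes at most 62.5 mm and 10.7 degrees, less where a joint would pass 70% of its speed; a pose out of reach is approached as far as the arm can. A call is refused whole if a number of a shift passes 1 or a number of a turn 1, either way. A call with a gripper value outside its range is refused whole. The fingers move at their own pace and stop on an object; the grip force is fixed at half the most. Time passes only in rows, so rows that do not move let the fingers close, or fill a call up. It gives the time, the measured TCP pose, the force, the opening and the grip force at its end, in the units of the state.
- get_obs(): the state, without advancing time (a new reading comes with each control period).
- capture(name): name is "scene" or "side" or "wrist"; returns the picture (420x560x3 uint8, red, green, blue); there is no depth.
- get_calibration(name): a dict with "mtx" (3x3 intrinsics, pixels), "position" and "attitude" of the camera in the world; the wrist camera has in their place "mount" (4x4, takes a point from camera to tool coordinates, whose origin is the TCP and whose axes are the flange's). Camera axes: x right, y down, z forward; pixel columns grow to the right and rows downward; lengths in mm; the calibration is good to about 2 mm. The wrist camera is an equidistant fisheye: a pixel r from the principal point sees the ray r / f radians off the axis. A picture is of the moment at which its call begins: read the wrist's pose just before it. get_calibration takes no time and is no camera call.
- close_job(): hands the job in; it is judged then, once.
The state is a dict: "time": time; "joint_positions": joint angles; "dq": joint speeds; "tau": joint torques, N m; "tool_pos": TCP position; "tcp_rot": TCP orientation; "contact_force": force on the tool from outside, world axes, zero at the start; "moment": the same for the moment, N m; "grip_width": finger opening in mm; "finger_force": force on a finger pad.
Only numpy, scipy, OpenCV 4.12 (cv2) and the standard library are available. Lean on these libraries where they do the work, as an engineer would, in place of code of your own. Each camera call takes 0.05 s, during which the arm holds its last target. There are 200 camera calls.

## Task

The brake lining of the rotation stage has worn and stands off the turntable. Take the pin tool out of its stand, reach through the slot in the brake's cover and bring the star wheel round tooth by tooth the way the yellow arrow points, until the lining bears on the turntable's rim and the wheel has clearly gone stiff, without forcing it beyond that or prying on the cover; then put the tool back upright in its stand. Leave the things around the work where they are.

Things in the scene. Friction and masses are not known exactly. Their poses are not given: they have to be found in the camera images.
- brake: Brake unit on a dark steel base plate (130 along its x, 160 along its y, 8 thick), fixed to the bench. Origin: centre of the plate's underside; z up. On the plate's -y side an aluminium housing, 66 x 38, centred at y = -46, with a black cover 4 thick, 70 x 40, top at z = 64. The cover has one slot and beside it a yellow arrow that points to +x. The rotation stage is on the plate's +y side
- slot (a point): Centre of the slot in the cover, level with its top face. Slot 26 mm long along the point's x (the way the arrow points), 8 mm wide in y; z up
- star_wheel: Yellow-plated star wheel under the slot, axis level along the brake's y. Origin: hub centre, 30 mm straight below point slot. 10 teeth 3.2 thick with round tips, 9 wide; tip radius 22 (8 below the cover's top), hub radius 13.5. Its own z axis points to the middle of a gap between teeth, gaps every 36 degrees. Pushing the top teeth to the slot's +x tightens; it stays where it is left
- stage: Rotation stage bolted to the brake's plate: aluminium turntable, 72 in diameter, on a black foot 80 x 80; origin under its centre. The brown lining faces its rim, 0.9 to 3.9 mm off at the start (wear). Push needed on a star-wheel tooth: 5 to 8 N while the lining is clear, then rising about 11 N a tooth (1 mm of lining travel). 11 to 13 N is well tightened; 16 N crushes it; let go, it stays
- pin_tool: Loose pin tool (120 g) that stands in the tool stand, pin down. Origin: tip of the pin; z points up along the tool to the handle. From the tip up: steel pin 4 mm in diameter with a round end to 18 mm, a cone to 22 mm, a steel shaft 8 mm in diameter to 48 mm, then an orange square handle 20 x 20 mm (flats along its own x and y) to 122 mm. The flat end of the handle rests on the rim of the stand
- tool_stand: Black post holder fixed to the bench, used as tool stand. Origin: on the bench, z up. Its tube is centred at x = 7.5 mm, y = 0 of its own frame: 25 mm outside, bore about 12 mm, open at the top at z = 58, floor of the bore at z = 6 mm; its thumbscrew points to its -x
- objective: Microscope objective, 24 mm in diameter, 56 mm tall, standing on the bench
- filter_cube: Black filter cube with a violet glass, 34 mm wide, 36 mm tall, standing on the bench
- dropper: Amber dropper bottle with a black cap, 25 mm in diameter, 70 mm tall, standing on the bench
- coverslip_box: Small clear plastic box for cover slips, 30 x 30 mm, 14 mm tall
Mind the look-alikes: they are no part of the job. What is meant by the pin_tool is not turquoise, and is the larger of those in its own colour.

How it is judged:
By the outcome, as a careful person would: the job done as asked, in the order asked, and still so for the second after the job is handed in, with the robot touching nothing.
It also fails if it takes over 72 s, if anything falls off the work surface, if the arm or the gripper's body presses on something with over 40 N, if the wrist force passes 120 N, or if a joint passes its speed limit or range.

## Working session

There is one attempt and no reset: what is moved stays moved. The work goes in short steps, Python scripts to look and compute and a tool call to move; the robot and the scene stay as the last step left them, time stands still between calls to the robot, and variables do not carry over. Pictures are saved under pics/ and viewed, at most 10 in all, crops included, and the job is handed in when it is done.

Besides the shell and the picture viewer there is one more tool, called after "Call:" as name(argument=value, ...), one argument or row to a line, values as JSON. arm_command: Moves the arm, as the interface text tells. Its arguments: {"type":"object","properties":{"gripper":{"type":"array"},"dp":{"type":"array"},"twist":{"type":"array"}},"required":["gripper","dp","twist"]}

```bash
mkdir -p pics; ls
python3 - <<'E'
from plant import *
import cv2,numpy as np
o=get_obs();print(o)
for n in("scene","side","wrist"):
    im=capture(n);cv2.imwrite(f"pics/{n}0.png",cv2.cvtColor(im,cv2.COLOR_RGB2BGR));print(n,get_calibration(n))
E
```

```text
pics
{'time': 0.0, 'joint_positions': array([-1.45973654e-01,  3.42681997e-01,  1.52503722e+00,  2.55499904e-05,
        1.27539822e+00, -1.46012041e-01]), 'dq': array([ 1.60173042e-04, -5.59955654e-05, -7.39166880e-05,  1.34663979e-03,
       -1.63624865e-03,  7.41964637e-04]), 'tau': array([ 7.61924657e-04, -4.31245601e+01, -2.44219762e+01,  7.17750052e-02,
        5.59406646e-02, -1.04314388e-04]), 'tool_pos': array([5.24584106e+02, 1.05093196e-01, 2.26059055e+02]), 'tcp_rot': array([-3.14008765e+00, -2.46017750e-04,  1.57082707e+00]), 'contact_force': array([0.44296457, 0.05963616, 0.31199429]), 'moment': array([0.01098458, 0.01093816, 0.00352298]), 'finger_force': 0.0, 'grip_width': 92.31661669653703}
scene {'mtx': array([[538.97002386,   0.        , 268.79139029],
       [  0.        , 538.97002386, 208.44954235],
       [  0.        ,   0.        ,   1.        ]]), 'position': array([-105.13249792, -620.43381753,  629.96249764]), 'attitude': array([-2.18872277,  0.01747814, -1.06243154])}
side {'mtx': array([[483.73502635,   0.        , 280.47346878],
       [  0.        , 483.73502635, 214.50987312],
       [  0.        ,   0.        ,   1.        ]]), 'position': array([270.29585649, 400.17548905, 500.34069686]), 'attitude': array([-2.10176367,  0.00938675, -2.73107102])}
wrist {'mtx': array([[325.1922621 ,   0.        , 275.67929922],
       [  0.        , 325.1922621 , 206.99849746],
       [  0.        ,   0.        ,   1.        ]]), 'mount': array([[-8.71279610e-04, -9.69111628e-01, -2.46620951e-01,
         6.61827277e+01],
       [ 9.99999431e-01, -6.92709688e-04, -8.10823655e-04,
        -5.23578492e-01],
       [ 6.14941910e-04, -2.46621517e-01,  9.69111680e-01,
        -1.57830298e+02],
       [ 0.00000000e+00,  0.00000000e+00,  0.00000000e+00,
         1.00000000e+00]])}
```

View pics/scene0.png

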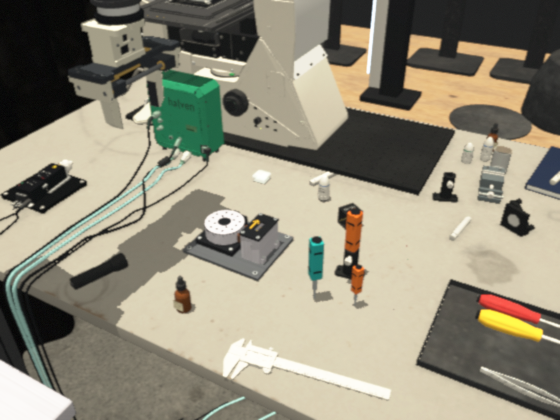

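View pics/wrist0.png

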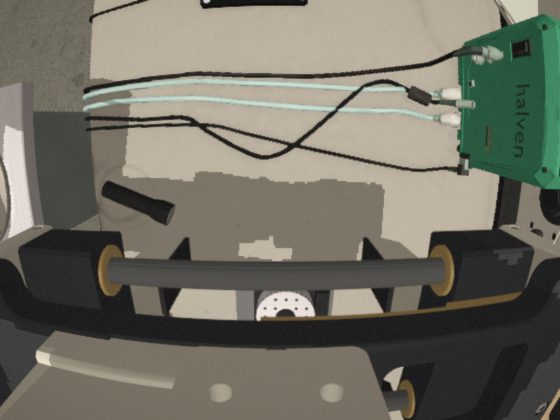

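View pics/side0.png

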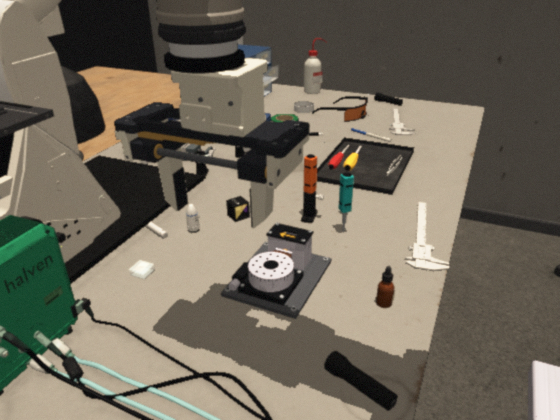

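Candidates for pin_tool: large orange at scene (353,235), side (311,175), standing in a black holder; small orange at scene (357,280); turquoise at scene (316,260). The large orange one fits, because it is the larger in orange and stands in the tool stand. I'll confirm it in enlarged crops.

Run:
```python
import cv2
a=cv2.imread("pics/scene0.png")[200:310,180:380];cv2.imwrite("pics/sc1.png",cv2.resize(a,None,fx=4,fy=4,interpolation=cv2.INTER_CUBIC))
a=cv2.imread("pics/side0.png")[150:315,215:375];cv2.imwrite("pics/si1.png",cv2.resize(a,None,fx=3.5,fy=3.5,interpolation=cv2.INTER_CUBIC))
```

```text
(no output)
```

View pics/sc1.png

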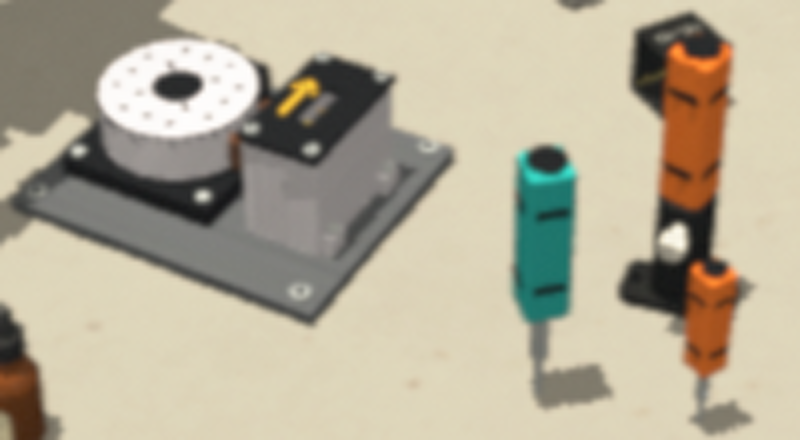

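View pics/si1.png

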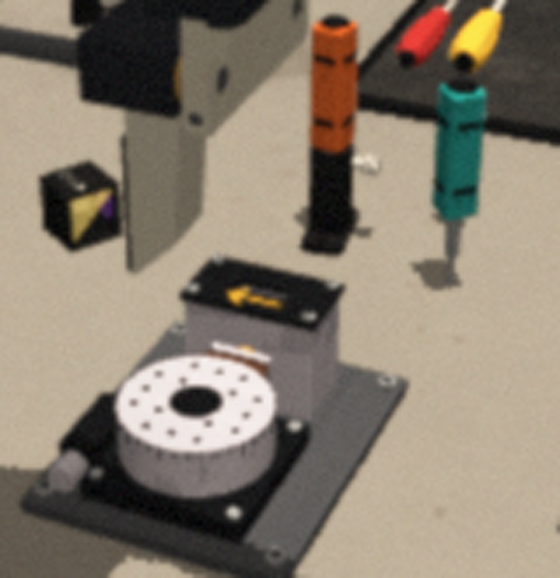

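```bash
cat > h.py <<'E'
import numpy as np,cv2
from plant import *
from scipy.spatial.transform import Rotation as R
from scipy.optimize import least_squares
def proj(n,P):
    c=get_calibration(n);r=R.from_euler('xyz',c['attitude']).as_matrix()
    p=(np.atleast_2d(P)-c['position'])@r; q=p@c['mtx'].T; return q[:,:2]/q[:,2:]
def wproj(P,o):
    c=get_calibration('wrist');m=c['mount'];r=R.from_euler('xyz',o['tcp_rot']).as_matrix()
    p=(np.atleast_2d(P)-o['tool_pos'])@r; p=(p-m[:3,3])@m[:3,:3]
    s=np.hypot(p[:,0],p[:,1]);t=np.arctan2(s,p[:,2]);K=c['mtx']
    return p[:,:2]/s[:,None]*t[:,None]*K[0,0]+K[:2,2]
E
python3 - <<'E'
from h import *
S=lambda a:np.array(a)/4+[180,200]
D=lambda a:np.array(a)/3.5+[215,150]
M=[('scene',(-35,-26,64),S((240,125))),('scene',(35,-26,64),S((325,55))),('scene',(35,-66,64),S((395,78))),('scene',(-35,-66,64),S((312,160))),
('scene',(-65,-80,8),S((312,316))),('scene',(65,-80,8),S((453,152))),('scene',(-65,80,8),S((17,200))),
('side',(35,-26,64),D((180,292))),('side',(35,-66,64),D((215,258))),('side',(-35,-66,64),D((343,287))),('side',(-35,-26,64),D((310,325))),
('side',(65,80,8),D((22,500))),('side',(-65,-80,8),D((408,382))),('side',(-65,80,8),D((290,572)))]
def W(p,l): return R.from_euler('z',p[2]).apply(l)+[p[0],p[1],0]
def f(p): return np.concatenate([(proj(n,W(p,l))-u)[0] for n,l,u in M])
best=min((least_squares(f,[480,0,y]) for y in(0,1.5,3,-1.5)),key=lambda s:s.cost)
print('brake',best.x,np.degrees(best.x[2]));print(best.fun.reshape(-1,2).round(1))
print('cover',W(best.x,(0,-46,64)),proj('scene',W(best.x,(0,-46,64)))*4-np.array([720,800]))
# slot px in scene & side -> ray at z=64
def ray(n,u,z):
    return least_squares(lambda q:(proj(n,[q[0],q[1],z])-u)[0],[480,0]).x
for l,n,u,z in[('slot','scene',S((319,108)),64),('slot','side',D((268,294)),64),('top','scene',S((704,48)),132),('top','side',D((336,22)),132),('bot','scene',S((690,197)),58),('bot','side',D((331,148)),58)]:
    q=ray(n,u,z);print(l,n,q,'brake xy',R.from_euler('z',-best.x[2]).apply([q[0]-best.x[0],q[1]-best.x[1],0])[:2])
t=least_squares(lambda q:np.r_[(proj('scene',q)-S((704,48)))[0],(proj('side',q)-D((336,22)))[0]],[500,-150,130]);print('tool top',t.x,t.cost)
E
```

```text
brake [ 5.33703641e+02 -1.88378668e+02 -1.35733044e-02] -0.7776930551954607
[[-1.4  1.9]
 [-1.7 -1.7]
 [ 0.3 -1.2]
 [ 0.8  0.2]
 [-0.3 -0.6]
 [ 0.4 -1.7]
 [-2.4 -0.8]
 [-0.1 -0.6]
 [-0.1 -2.3]
 [ 1.  -2. ]
 [ 1.6 -0.8]
 [-0.3 -1.2]
 [ 0.5 -2.3]
 [-1.   0.9]]
cover [ 533.07928866 -234.37443095   64.        ] [[316.70107917 102.36329662]]
slot scene [ 530.05267946 -237.26691781] brake xy [ -2.98707101 -48.93330024]
slot side [ 527.9396603  -227.84528771] brake xy [ -5.22777424 -39.54121779]
top scene [ 558.11755103 -397.93359968] brake xy [  27.25592616 -209.20426081]
top side [ 557.2465702  -394.91479599] brake xy [  26.34405168 -206.19755693]
bot scene [ 555.83666234 -398.70155965] brake xy [  24.98567101 -210.00310829]
bot side [ 556.44297751 -389.5324186 ] brake xy [  25.46747861 -200.82658241]
tool top [ 558.56108308 -397.6570995   131.18954988] 0.07339442668654686
```

The crop confirms it: the large orange tool, handle top at scene (356,212), sits in the black holder. The slot is at about scene (260,227). Moving over to look closely with the wrist camera.

Call:
arm_command(
  gripper=[60,60,60,60,60],
  dp=[
    [-1,0.2,0],
    [-1,0.2,0],
    [-1,0.2,0],
    [-1,0.2,0],
    [-1,0,0],
  ],
  twist=[0,0,0,0,0],
)

```text
time: 0.78
tool_pos: [545.1, -125.7, 226.3]
tcp_rot: [-3.141, -0.0, 1.571]
contact_force: [0.4, 0.6, -0.1]
grip_width: 60.0
finger_force: 0.0
```

Call:
arm_command(
  gripper=[60,60,60,60,60],
  dp=[
    [-1,0,0],
    [-1,0,0],
    [-1,0,0],
    [-1,0,0],
    [-1,0,0],
  ],
  twist=[0,0,0,0,0],
)

```text
time: 1.4
tool_pos: [544.9, -250.8, 226.4]
tcp_rot: [-3.141, -0.0, 1.571]
contact_force: [0.5, -0.4, 0.5]
grip_width: 60.2
finger_force: 0.0
```

Call:
arm_command(
  gripper=[60,60,60,60,60],
  dp=[
    [-1,0,0],
    [-1,0,0],
    [-1,0,0],
    [-0.4,0,0],
    [0,0,0],
  ],
  twist=[0,0,0,0,0],
)

```text
time: 2.02
tool_pos: [544.9, -335.4, 226.4]
tcp_rot: [-3.141, -0.001, 1.57]
contact_force: [0.3, 0.1, 0.1]
grip_width: 60.0
finger_force: 0.0
```

Run:
```python
from h import *
o=get_obs();print(o['time'],o['tool_pos'],o['tcp_rot'],o['grip_width'])
im=capture('wrist')[:,:,::-1];cv2.imwrite('pics/w1.png',im)
print('pred slot',wproj([533,-234,64],o),'tooltop',wproj([557.5,-396.5,132],o))
S=lambda a:np.array(a)/4+[180,200]
for l,u in[('small',S((702,405))),('turq',S((540,385)))]:
    print(l,least_squares(lambda q:(proj('scene',[q[0],q[1],0])-u)[0],[480,0]).x)
```

```text
2.025 [ 544.85745368 -335.41662991  226.39468836] [-3.14134282e+00 -5.12387757e-04  1.56994245e+00] 60.01078622832238
pred slot [[264.12065156  90.4838087 ]] tooltop [[291.34142792 277.91911033]]
small [ 502.72608777 -429.74963418]
turq [ 482.19967179 -367.22504682]
```

View w1.

Run:
```python
import cv2
a=cv2.imread("pics/w1.png")
cv2.imwrite("pics/w1c.png",cv2.resize(a[40:180,180:350],None,fx=4,fy=4,interpolation=cv2.INTER_CUBIC))
```

```text
(no output)
```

View pics/w1c.png

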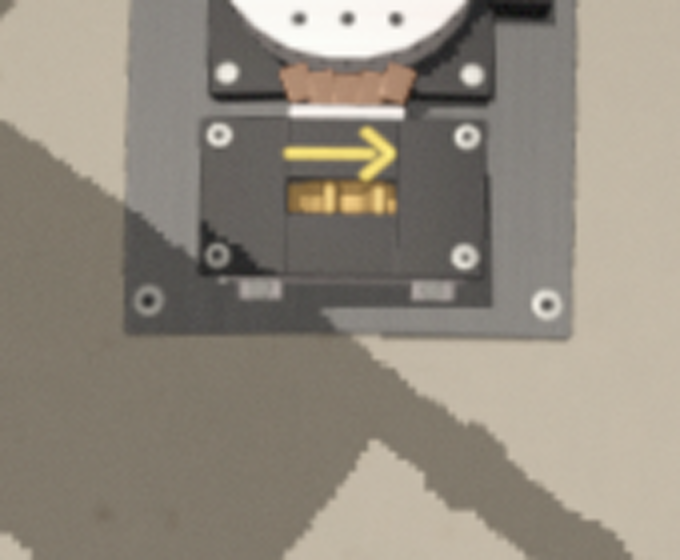

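Call:
arm_command(
  gripper=[60,60,60,60,60],
  dp=[
    [-1,0.5,0],
    [-1,0,0],
    [-0.6,0,0],
    [0,0,0],
    [0,0,0],
  ],
  twist=[0,0,0,0,0],
)

```text
time: 2.7
tool_pos: [557.6, -399.0, 226.9]
tcp_rot: [3.142, -0.001, 1.571]
contact_force: [0.4, -0.4, -0.7]
grip_width: 60.1
finger_force: 0.0
```

Run:
```python
from h import *
o1=dict(tool_pos=np.array([544.857,-335.417,226.395]),tcp_rot=np.array([-3.14134,-.0005,1.56994]))
def inv(o,u,z): return least_squares(lambda q:(wproj([q[0],q[1],z],o)-u)[0],[540,-300]).x
c=lambda x,y:np.array([180+x/4,40+y/4])
print('slot',inv(o1,c(341,196),64))
for p in[(200,118),(487,118),(487,273),(200,273)]: print('cover corner',inv(o1,c(*p),64))
print('arrow',inv(o1,c(284,153),64),inv(o1,c(397,153),64))
o=get_obs();print(o['time'],o['tool_pos'],o['tcp_rot'])
im=capture('wrist')[:,:,::-1];
p=wproj([557.5,-396.5,132],o)[0];print(p)
x,y=(p-[80,70]).astype(int);print(x,y);cv2.imwrite('pics/w2c.png',cv2.resize(im[y:y+140,x:x+180],None,fx=4,fy=4,interpolation=cv2.INTER_CUBIC))
```

```text
slot [ 534.09883539 -232.53251762]
cover corner [ 499.62981719 -211.99844177]
cover corner [ 569.60075926 -212.73367721]
cover corner [ 569.55431122 -251.52958548]
cover corner [ 499.52841269 -250.97613791]
arrow [ 520.25419178 -221.53331485] [ 547.69696429 -221.82086325]
2.7 [ 557.62623904 -399.00522035  226.86488166] [ 3.14152575e+00 -5.47261542e-04  1.57139078e+00]
[276.43220564 206.30002317]
196 136
```

View pics/w2c.png

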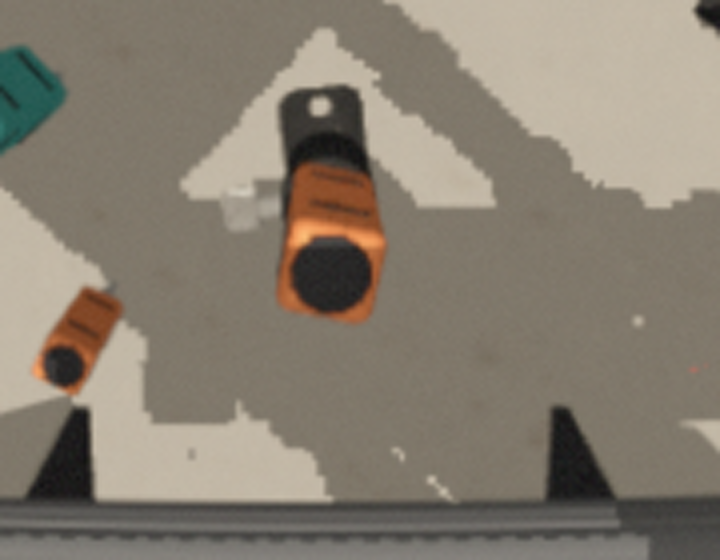

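Call:
arm_command(
  gripper=[60,60,60,60,60],
  dp=[
    [0.15,0.07,0.5],
    [0,0,1],
    [0,0,1],
    [0,0,1],
    [0,0,0.8],
  ],
  twist=[0,1,0.8,0,0],
)

```text
time: 3.38
tool_pos: [559.0, -395.0, 117.3]
tcp_rot: [-3.14, -0.001, 1.414]
contact_force: [0.8, 0.8, 0.1]
grip_width: 60.5
finger_force: 0.0
```

Call:
arm_command(
  gripper=[60,60,60,60,60],
  dp=[
    [0,0,0.8],
    [0,0,0.7],
    [0,0,0.4],
    [0,0,0],
    [0,0,0],
  ],
  twist=[0,0,0,0,0],
)

```text
time: 4.0
tool_pos: [559.7, -396.6, 72.6]
tcp_rot: [3.14, 0.001, 1.414]
contact_force: [0.8, 0.4, 0.5]
grip_width: 59.8
finger_force: 0.0
```

Call:
arm_command(
  gripper=[10,10,10,10,10],
  dp=[
    [0,0,0],
    [0,0,0],
    [0,0,0],
    [0,0,0],
    [0,0,0],
  ],
  twist=[0,0,0,0,0],
)

```text
time: 4.62
tool_pos: [559.3, -396.3, 71.8]
tcp_rot: [3.141, 0.0, 1.414]
contact_force: [-0.0, 0.6, 0.6]
grip_width: 19.9
finger_force: 29.9
```

Run:
```python
from h import *
A=[get_obs() for _ in range(3)]
for o in A: print(o['time'],o['tool_pos'],o['contact_force'],o['grip_width'],o['finger_force'])
```

```text
4.625 [ 559.32028293 -396.25222339   71.80216745] [-0.00123284  0.61117516  0.62506871] 19.901706441674136 29.9429914355278
4.625 [ 559.32028293 -396.25222339   71.80216745] [-0.00123284  0.61117516  0.62506871] 19.901706441674136 29.9429914355278
4.625 [ 559.32028293 -396.25222339   71.80216745] [-0.00123284  0.61117516  0.62506871] 19.901706441674136 29.9429914355278
```

Call:
arm_command(
  gripper=[10,10,10,10,10],
  dp=[
    [0,0,-0.6],
    [0,0,-0.8],
    [0,0,-0.8],
    [0,0,-0.8],
    [0,0,-0.6],
  ],
  twist=[0,0,0,-0.86,-0.8],
)

```text
time: 5.25
tool_pos: [559.5, -396.4, 163.8]
tcp_rot: [3.14, 0.001, 1.561]
contact_force: [0.2, -1.0, -1.9]
grip_width: 19.4
finger_force: 29.9
```

Run:
```python
from h import *
o1=dict(tool_pos=np.array([544.857,-335.417,226.395]),tcp_rot=np.array([-3.14134,-.0005,1.56994]))
im=cv2.imread('pics/w1.png').astype(int)
for r in range(84,95): print(r,im[r,250:284].sum(1)//3)
for z in(56,50):
  print(z,[wproj([534.1+d,-232.5,z],o1)[0].round(1) for d in(-12,-6,0,6,12)])
```

```text
84 [ 96  79  63  61  62  63  66  67  70  72  72  78  80  77  77  78  79  80
  81 101 149 173 156 114  89  82  81  77  79  81  92  91  94  92]
85 [ 96  76  62  72  71  72  74  79  82  82  80  96 106  89  81  91  91  93
  97  97 106 119 102  89  90  87  72  67  64  76  92  95  93  92]
86 [ 94  74  82  94  97  97  97 102 103 107 100 139 159 124  93 104 118 116
 118 117 110 104 102 114 130 118  98  93  80  80  94  95  92  94]
87 [ 92  75  89 102 103 103 102 101 107 108 111 164 186 146  96 102 122 119
 121 118 108 102 114 149 180 163 118 107  90  82  93  96  94  92]
88 [ 94  76  90 104 105 109 109 110 112 116 116 170 192 151  98 112 133 134
 132 126 120 123 135 161 193 174 124 111  93  85  94  94  93  94]
89 [ 94  75  93 104 110 134 141 137 149 153 145 173 193 151 107 149 182 185
 180 172 154 139 140 164 194 174 127 121 105  88  93  94  93  95]
90 [ 94  75  94 104 111 140 147 150 161 164 151 172 192 152 111 153 186 188
 185 176 156 139 142 165 195 175 133 158 140  97  92  93  92  95]
91 [ 96  76  93 104 110 138 148 150 162 162 151 173 189 148 107 151 183 183
 181 174 156 139 139 163 193 172 130 162 143 100  94  94  93  93]
92 [ 95  74  85  97 100 107 132 135 145 145 138 155 168 132  97 133 163 164
 159 155 138 125 125 147 175 156 116 146 132  94  96  96  94  94]
93 [ 96  83  79  89  89  89  98  98 104 103 104 112 118  99  91 100 115 116
 117 114 107 102  99 108 127 117  97 112 104  88  93  94  93  95]
94 [ 99  89  95  99 100  98  99  98  99 100  97  99  99  97  98  96  97  98
  99  99  96  93  94  95  98  97  93  92  94  85  94  93  93  93]
56 [array([253.5,  90. ]), array([259.5,  89.9]), array([265.5,  89.9]), array([271.5,  89.8]), array([277.6,  89.8])]
50 [array([253.9,  90.7]), array([259.8,  90.6]), array([265.7,  90.5]), array([271.6,  90.5]), array([277.6,  90.4])]
```

Call:
arm_command(
  gripper=[10,10,10,10,10],
  dp=[
    [0.8,-0.25,0],
    [1,-0.25,0],
    [1,-0.25,0],
    [1,-0.25,0],
    [1,-0.25,0],
  ],
  twist=[0,0,0,0,0],
)

```text
time: 5.88
tool_pos: [529.4, -275.1, 162.8]
tcp_rot: [3.141, 0.001, 1.559]
contact_force: [0.1, -0.1, -0.4]
grip_width: 19.9
finger_force: 29.9
```

Call:
arm_command(
  gripper=[10,10,10,10,10],
  dp=[
    [1,-0.2,0],
    [0.7,0,0.2],
    [0,0,0.6],
    [0,0,0],
    [0,0,0],
  ],
  twist=[0,0,0,0,0],
)

```text
time: 6.5
tool_pos: [525.1, -234.1, 141.4]
tcp_rot: [-3.141, -0.0, 1.558]
contact_force: [-0.7, -0.7, -1.7]
grip_width: 19.8
finger_force: 29.9
```

Run:
```python
from h import *
o=get_obs();print(o['time'],o['tool_pos'],o['tcp_rot'],o['contact_force'])
t=o['tool_pos']-[0,0,62]
out=[]
for n,(w,h) in(('scene',(66,100)),('side',(66,100))):
    im=capture(n)[:,:,::-1];p=proj(n,t)[0];x,y=(p-[33,60]).astype(int);print(n,'pred tip',p,'crop0',x,y,'slot',proj(n,[534.1,-232.5,64]),'hand bot',proj(n,t+[0,0,48]))
    out.append(cv2.resize(im[y:y+h,x:x+w],None,fx=6,fy=6,interpolation=cv2.INTER_CUBIC))
cv2.imwrite('pics/m3.png',np.hstack(out))
```

```text
6.5 [ 525.06931984 -234.13032343  141.37856291] [-3.14130819e+00 -4.56755592e-05  1.55777410e+00] [-0.70330654 -0.6886075  -1.72674912]
scene pred tip [256.46146698 220.89325156] crop0 223 160 slot [[258.53463175 224.97199168]] hand bot [[255.57164657 197.68165864]]
side pred tip [294.6365374  224.66253261] crop0 261 164 slot [[289.23341493 231.84928053]] hand bot [[294.79885578 199.24377474]]
```

View pics/m3.png

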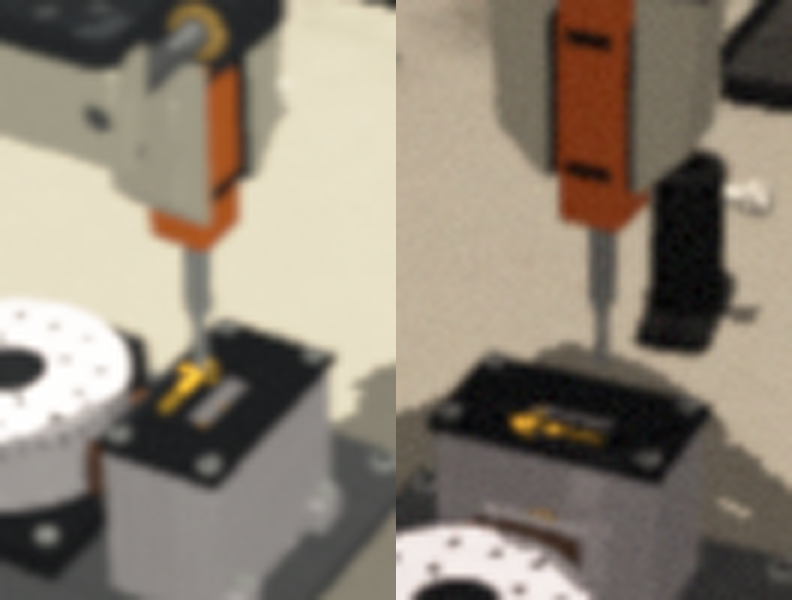

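Call:
arm_command(
  gripper=[10,10,10,10,10],
  dp=[
    [0.025,0,0.3],
    [0,0,0.3],
    [0,0,0.1],
    [0,0,0.1],
    [0,0,0],
  ],
  twist=[0,0,0,0,0],
)

```text
time: 7.22
tool_pos: [525.0, -232.6, 121.6]
tcp_rot: [-3.141, -0.0, 1.559]
contact_force: [0.0, -0.7, -0.8]
grip_width: 20.1
finger_force: 29.9
```

Call:
arm_command(
  gripper=[10,10,10,10,10],
  dp=[
    [0,0,0.1],
    [0,0,0.1],
    [0,0,0.06],
    [0,0,0],
    [0,0,0],
  ],
  twist=[0,0,0,0,0],
)

```text
time: 7.85
tool_pos: [525.1, -232.7, 115.3]
tcp_rot: [3.141, 0.0, 1.559]
contact_force: [1.0, -0.2, -1.5]
grip_width: 19.7
finger_force: 29.9
```

Call:
arm_command(
  gripper=[10,10,10,10,10],
  dp=[
    [0,0,0.06],
    [0,0,0.06],
    [0,0,0],
    [0,0.04,0],
    [0,0.04,0],
  ],
  twist=[0,0,0,0,0],
)

```text
time: 8.48
tool_pos: [527.2, -232.7, 112.3]
tcp_rot: [3.141, 0.0, 1.559]
contact_force: [0.8, -0.2, -1.7]
grip_width: 19.8
finger_force: 29.9
```

Call:
arm_command(
  gripper=[10,10,10,10,10],
  dp=[
    [0,0.03,0],
    [0,0.03,0],
    [0,0.03,0],
    [0,0.03,0],
    [0,0,0],
  ],
  twist=[0,0,0,0,0],
)

```text
time: 9.1
tool_pos: [528.6, -232.7, 112.1]
tcp_rot: [-3.138, -0.0, 1.559]
contact_force: [-6.4, -0.2, 2.7]
grip_width: 19.7
finger_force: 30.0
```

Call:
arm_command(
  gripper=[10,10,10,10,10],
  dp=[
    [0,0.03,0],
    [0,0.03,0],
    [0,0.03,0],
    [0,0.03,0],
    [0,0,0],
  ],
  twist=[0,0,0,0,0],
)

```text
time: 9.72
tool_pos: [531.8, -232.6, 112.1]
tcp_rot: [-3.139, -0.001, 1.559]
contact_force: [-6.4, -0.4, 1.9]
grip_width: 19.8
finger_force: 30.0
```

Call:
arm_command(
  gripper=[10,10,10,10,10],
  dp=[
    [0,0.04,0],
    [0,0.04,0],
    [0,0.04,0],
    [0,0,0],
    [0,0,0],
  ],
  twist=[0,0,0,0,0],
)

```text
time: 10.35
tool_pos: [534.9, -232.6, 112.1]
tcp_rot: [-3.139, -0.001, 1.559]
contact_force: [-5.0, -1.1, 1.7]
grip_width: 19.8
finger_force: 30.0
```

Call:
arm_command(
  gripper=[10,10,10,10,10],
  dp=[
    [0,0.05,0],
    [0,0.05,0],
    [0,0.04,0],
    [0,0.04,0],
    [0,0,0],
  ],
  twist=[0,0,0,0,0],
)

```text
time: 10.98
tool_pos: [538.9, -232.7, 111.6]
tcp_rot: [-3.138, -0.001, 1.559]
contact_force: [-6.3, -1.0, -0.7]
grip_width: 20.1
finger_force: 30.0
```

Call:
arm_command(
  gripper=[10,10,10,10,10],
  dp=[
    [0,-0.08,0],
    [0,0,-0.3],
    [0,0,-0.3],
    [0,-0.27,0],
    [0,-0.27,0],
  ],
  twist=[0,0,0,0,0],
)

```text
time: 11.6
tool_pos: [524.5, -232.6, 127.3]
tcp_rot: [3.141, 0.0, 1.559]
contact_force: [-0.2, 0.2, -1.1]
grip_width: 20.0
finger_force: 29.9
```

Call:
arm_command(
  gripper=[10,10,10,10,10],
  dp=[
    [0,0,0.25],
    [0,0,0.25],
    [0,0,0.1],
    [0,0.04,0],
    [0,0.05,0],
  ],
  twist=[0,0,0,0,0],
)

```text
time: 12.22
tool_pos: [526.6, -232.6, 111.9]
tcp_rot: [-3.14, -0.0, 1.559]
contact_force: [-4.6, -0.1, -2.8]
grip_width: 19.8
finger_force: 29.9
```

Call:
arm_command(
  gripper=[10,10,10,10,10],
  dp=[
    [0,0.05,0],
    [0,0.05,0],
    [0,0.04,0],
    [0,0.02,0],
    [0,0,0],
  ],
  twist=[0,0,0,0,0],
)

```text
time: 12.85
tool_pos: [530.0, -232.7, 112.4]
tcp_rot: [-3.139, -0.0, 1.559]
contact_force: [-7.1, 0.2, 1.9]
grip_width: 20.0
finger_force: 30.0
```

Call:
arm_command(
  gripper=[10,10,10,10,10],
  dp=[
    [0,0.04,0],
    [0,0.04,0],
    [0,0.04,0],
    [0,0.02,0],
    [0,0,0],
  ],
  twist=[0,0,0,0,0],
)

```text
time: 13.48
tool_pos: [533.7, -232.7, 112.5]
tcp_rot: [-3.139, -0.0, 1.559]
contact_force: [-5.0, -0.1, 1.7]
grip_width: 20.1
finger_force: 30.0
```

Call:
arm_command(
  gripper=[10,10,10,10,10],
  dp=[
    [0,0.04,0],
    [0,0.04,0],
    [0,0.02,0],
    [0,0,0],
    [0,0,0],
  ],
  twist=[0,0,0,0,0],
)

```text
time: 14.1
tool_pos: [536.2, -232.7, 112.3]
tcp_rot: [-3.139, -0.0, 1.559]
contact_force: [-5.0, -0.8, 0.9]
grip_width: 20.2
finger_force: 30.0
```

Call:
arm_command(
  gripper=[10,10,10,10,10],
  dp=[
    [0,0.04,0],
    [0,0.04,0],
    [0,0.04,0],
    [0,0.01,0],
    [0,0,0],
  ],
  twist=[0,0,0,0,0],
)

```text
time: 14.72
tool_pos: [539.0, -232.7, 111.9]
tcp_rot: [-3.138, -0.001, 1.559]
contact_force: [-5.6, -0.9, -0.3]
grip_width: 20.3
finger_force: 30.0
```

Still free after two teeth. Re-engaging for the third.

Call:
arm_command(
  gripper=[10,10,10,10,10],
  dp=[
    [0,-0.08,0],
    [0,0,-0.3],
    [0,0,-0.3],
    [0,-0.27,0],
    [0,-0.27,0],
  ],
  twist=[0,0,0,0,0],
)

```text
time: 15.35
tool_pos: [524.6, -232.6, 127.3]
tcp_rot: [3.141, 0.0, 1.559]
contact_force: [-0.2, 0.5, -1.1]
grip_width: 19.9
finger_force: 29.9
```

Call:
arm_command(
  gripper=[10,10,10,10,10],
  dp=[
    [0,0,0.25],
    [0,0,0.25],
    [0,0,0.1],
    [0,0.04,0],
    [0,0.05,0],
  ],
  twist=[0,0,0,0,0],
)

```text
time: 15.98
tool_pos: [526.6, -232.6, 111.9]
tcp_rot: [-3.139, -0.0, 1.559]
contact_force: [-4.3, -0.5, -1.3]
grip_width: 19.9
finger_force: 29.9
```

Call:
arm_command(
  gripper=[10,10,10,10,10],
  dp=[
    [0,0.04,0],
    [0,0.04,0],
    [0,0.02,0],
    [0,0,0],
    [0,0,0],
  ],
  twist=[0,0,0,0,0],
)

```text
time: 16.6
tool_pos: [528.4, -232.6, 112.1]
tcp_rot: [-3.138, -0.0, 1.559]
contact_force: [-5.3, -0.5, 0.2]
grip_width: 19.9
finger_force: 30.0
```

Call:
arm_command(
  gripper=[10,10,10,10,10],
  dp=[
    [0,0.04,0],
    [0,0.04,0],
    [0,0.02,0],
    [0,0,0],
    [0,0,0],
  ],
  twist=[0,0,0,0,0],
)

```text
time: 17.23
tool_pos: [531.1, -232.6, 112.4]
tcp_rot: [-3.139, -0.0, 1.559]
contact_force: [-5.2, -0.5, 1.9]
grip_width: 19.7
finger_force: 30.0
```

Call:
arm_command(
  gripper=[10,10,10,10,10],
  dp=[
    [0,0.04,0],
    [0,0.04,0],
    [0,0.02,0],
    [0,0,0],
    [0,0,0],
  ],
  twist=[0,0,0,0,0],
)

```text
time: 17.85
tool_pos: [533.8, -232.7, 112.4]
tcp_rot: [-3.139, -0.0, 1.559]
contact_force: [-4.7, 0.7, 1.8]
grip_width: 19.7
finger_force: 30.0
```

Call:
arm_command(
  gripper=[10,10,10,10,10],
  dp=[
    [0,0.04,0],
    [0,0.04,0],
    [0,0.02,0],
    [0,0,0],
    [0,0,0],
  ],
  twist=[0,0,0,0,0],
)

```text
time: 18.48
tool_pos: [536.1, -232.7, 112.3]
tcp_rot: [-3.139, -0.0, 1.559]
contact_force: [-5.5, -0.2, 1.5]
grip_width: 19.9
finger_force: 30.0
```

Call:
arm_command(
  gripper=[10,10,10,10,10],
  dp=[
    [0,0.04,0],
    [0,0.04,0],
    [0,0.05,0],
    [0,0,0],
    [0,0,0],
  ],
  twist=[0,0,0,0,0],
)

```text
time: 19.1
tool_pos: [538.7, -232.7, 111.9]
tcp_rot: [-3.137, -0.001, 1.559]
contact_force: [-7.0, -0.7, 0.1]
grip_width: 19.6
finger_force: 30.0
```

Call:
arm_command(
  gripper=[10,10,10,10,10],
  dp=[
    [0,-0.08,0],
    [0,0,-0.3],
    [0,0,-0.3],
    [0,-0.27,0],
    [0,-0.27,0],
  ],
  twist=[0,0,0,0,0],
)

```text
time: 19.73
tool_pos: [524.6, -232.6, 127.3]
tcp_rot: [3.141, 0.0, 1.559]
contact_force: [-0.2, 0.2, -2.5]
grip_width: 20.1
finger_force: 29.9
```

Call:
arm_command(
  gripper=[10,10,10,10,10],
  dp=[
    [0,0,0.25],
    [0,0,0.25],
    [0,0,0.1],
    [0,0.04,0],
    [0,0.05,0],
  ],
  twist=[0,0,0,0,0],
)

```text
time: 20.35
tool_pos: [526.2, -232.5, 111.7]
tcp_rot: [-3.139, -0.001, 1.559]
contact_force: [-4.8, -0.6, -2.3]
grip_width: 19.9
finger_force: 30.0
```

Call:
arm_command(
  gripper=[10,10,10,10,10],
  dp=[
    [0,0.04,0],
    [0,0.04,0],
    [0,0,0],
    [0,0,0],
    [0,0,0],
  ],
  twist=[0,0,0,0,0],
)

```text
time: 20.98
tool_pos: [527.0, -232.5, 111.7]
tcp_rot: [-3.136, -0.001, 1.559]
contact_force: [-7.9, -0.5, 0.7]
grip_width: 20.0
finger_force: 30.0
```

Call:
arm_command(
  gripper=[10,10,10,10,10],
  dp=[
    [0,0.03,0],
    [0,0.03,0],
    [0,0,0],
    [0,0,0],
    [0,0,0],
  ],
  twist=[0,0,0,0,0],
)

```text
time: 21.6
tool_pos: [528.2, -232.6, 111.9]
tcp_rot: [-3.136, -0.001, 1.559]
contact_force: [-9.0, -0.3, 2.5]
grip_width: 20.3
finger_force: 30.0
```

Call:
arm_command(
  gripper=[10,10,10,10,10],
  dp=[
    [0,0.03,0],
    [0,0.03,0],
    [0,0,0],
    [0,0,0],
    [0,0,0],
  ],
  twist=[0,0,0,0,0],
)

```text
time: 22.22
tool_pos: [529.5, -232.6, 112.2]
tcp_rot: [-3.135, -0.001, 1.559]
contact_force: [-10.2, -0.5, 3.7]
grip_width: 19.7
finger_force: 30.0
```

Call:
arm_command(
  gripper=[10,10,10,10,10],
  dp=[
    [0,0.02,0],
    [0,0.02,0],
    [0,0,0],
    [0,0,0],
    [0,0,0],
  ],
  twist=[0,0,0,0,0],
)

```text
time: 22.85
tool_pos: [530.4, -232.7, 112.3]
tcp_rot: [-3.135, -0.001, 1.559]
contact_force: [-11.5, -0.6, 5.4]
grip_width: 19.9
finger_force: 30.0
```

Call:
arm_command(
  gripper=[10,10,10,10,10],
  dp=[
    [0,0.02,0],
    [0,0,0],
    [0,0,0],
    [0,0,0],
    [0,0,0],
  ],
  twist=[0,0,0,0,0],
)

```text
time: 23.48
tool_pos: [530.8, -232.7, 112.3]
tcp_rot: [-3.135, -0.001, 1.559]
contact_force: [-12.3, -0.1, 5.0]
grip_width: 20.0
finger_force: 30.0
```

Call:
arm_command(
  gripper=[10,10,10,10,10],
  dp=[
    [0,-0.17,0],
    [0,0,-0.3],
    [0,0,-0.5],
    [0,0,-0.7],
    [0,0,-0.6],
  ],
  twist=[0,0,0,0,0],
)

```text
time: 24.1
tool_pos: [530.2, -232.9, 166.5]
tcp_rot: [3.14, 0.001, 1.559]
contact_force: [-1.4, -0.7, -0.6]
grip_width: 20.1
finger_force: 30.0
```

Call:
arm_command(
  gripper=[10,10,10,10,10],
  dp=[
    [-0.8,0.25,0],
    [-1,0.25,0],
    [-1,0.25,0],
    [-1,0.25,0],
    [-1,0.25,0],
  ],
  twist=[0,0,0,0,0],
)

```text
time: 24.72
tool_pos: [559.8, -354.0, 165.6]
tcp_rot: [3.141, 0.001, 1.559]
contact_force: [0.9, 0.2, -2.0]
grip_width: 19.8
finger_force: 30.0
```

Call:
arm_command(
  gripper=[10,10,10,10,10],
  dp=[
    [-1,0.05,0],
    [-0.7,0,0],
    [0,0,0],
    [0,0,0],
    [0,0,0],
  ],
  twist=[0,0,0,0.86,0.8],
)

```text
time: 25.35
tool_pos: [560.2, -394.4, 165.0]
tcp_rot: [-3.142, -0.001, 1.412]
contact_force: [-0.0, -0.6, -0.6]
grip_width: 20.0
finger_force: 30.0
```

Run:
```python
from h import *
o=get_obs();print(o['time'],o['tool_pos'],o['tcp_rot'],o['contact_force'])
t=o['tool_pos']-[0,0,62]
out=[]
for n in('scene','side'):
    im=capture(n)[:,:,::-1];p=proj(n,t)[0];x,y=(p-[33,45]).astype(int);print(n,'pred tip',p,'crop0',x,y,'hand bot',proj(n,t+[0,0,48]),'rim',proj(n,[559.4,-396,58]))
    out.append(cv2.resize(im[y:y+100,x:x+66],None,fx=6,fy=6,interpolation=cv2.INTER_CUBIC))
cv2.imwrite('pics/m4.png',np.hstack(out))
```

```text
25.35 [ 560.20194368 -394.41143505  164.99116756] [-3.14151895e+00 -6.06299221e-04  1.41211471e+00] [-0.043178   -0.63451519 -0.62608334]
scene pred tip [353.0525093  225.35507406] crop0 320 180 hand bot [[355.30449124 200.80261138]] rim [[351.78303516 247.54049019]]
side pred tip [309.12273195 170.09406326] crop0 276 125 hand bot [[309.65149581 146.76956954]] rim [[309.31804419 190.60122128]]
```

View pics/m4.png

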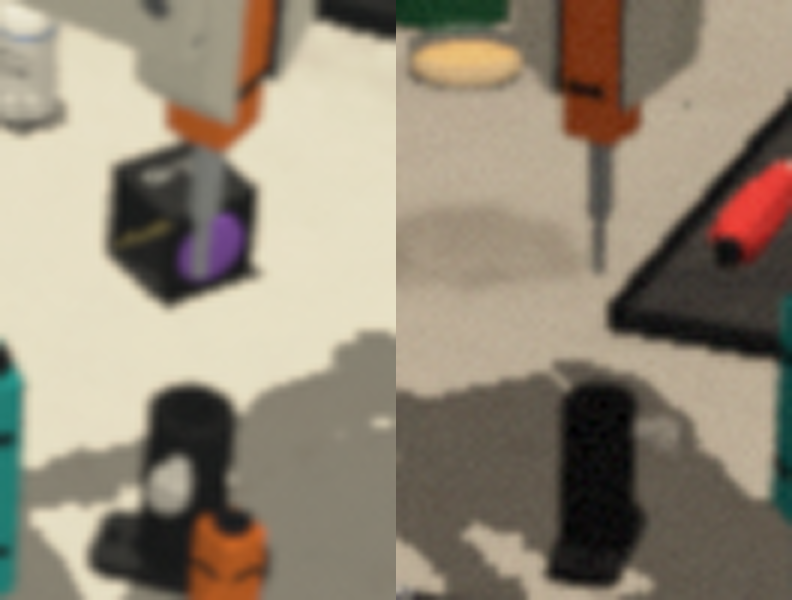

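Call:
arm_command(
  gripper=[10,10,10,10,10],
  dp=[
    [-0.07,-0.03,0.4],
    [0,0,0.8],
    [0,0,0.6],
    [0,0,0.3],
    [0,0,0],
  ],
  twist=[0,0,0,0,0],
)

```text
time: 26.08
tool_pos: [558.8, -397.0, 111.6]
tcp_rot: [-3.141, -0.001, 1.414]
contact_force: [0.6, -0.2, -1.0]
grip_width: 20.1
finger_force: 30.0
```

Call:
arm_command(
  gripper=[10,10,10,10,10],
  dp=[
    [0,0,0.4],
    [0,0,0.4],
    [0,0,0.4],
    [0,0,0.2],
    [0,0,0],
  ],
  twist=[0,0,0,0,0],
)

```text
time: 26.7
tool_pos: [558.8, -397.0, 76.7]
tcp_rot: [-3.141, -0.001, 1.414]
contact_force: [0.2, 0.3, -1.5]
grip_width: 19.8
finger_force: 30.0
```

Call:
arm_command(
  gripper=[10,10,10,10,10],
  dp=[
    [0,0,0.08],
    [0,0,0.06],
    [0,0,0.03],
    [0,0,0.02],
    [0,0,0],
  ],
  twist=[0,0,0,0,0],
)

```text
time: 27.32
tool_pos: [559.1, -397.2, 72.5]
tcp_rot: [3.141, 0.0, 1.414]
contact_force: [0.0, -0.0, -1.6]
grip_width: 19.9
finger_force: 30.0
```

Call:
arm_command(
  gripper=[10,10,10,10,10],
  dp=[
    [0,0,0.02],
    [0,0,0.01],
    [0,0,0],
    [0,0,0],
    [0,0,0],
  ],
  twist=[0,0,0,0,0],
)

```text
time: 27.95
tool_pos: [559.1, -397.2, 71.8]
tcp_rot: [3.141, 0.0, 1.414]
contact_force: [0.2, -0.4, -0.2]
grip_width: 19.9
finger_force: 30.0
```

Call:
arm_command(
  gripper=[24,30,60,60,60],
  dp=[
    [0,0,0],
    [0,0,0],
    [0,0,0],
    [0,0,0],
    [0,0,0],
  ],
  twist=[0,0,0,0,0],
)

```text
time: 28.58
tool_pos: [559.0, -397.2, 71.7]
tcp_rot: [3.142, 0.0, 1.414]
contact_force: [0.7, 0.3, 0.5]
grip_width: 55.7
finger_force: 0.0
```

Call:
arm_command(
  gripper=[60,60,60,60,60],
  dp=[
    [0,0,-0.5],
    [0,0,-1],
    [0,0,-1],
    [0,0,-1],
    [0,0,-1],
  ],
  twist=[0,0,0,0,0],
)

```text
time: 29.2
tool_pos: [559.1, -397.3, 186.2]
tcp_rot: [3.141, 0.001, 1.414]
contact_force: [1.1, -0.7, 0.1]
grip_width: 59.7
finger_force: 0.0
```

Run:
```python
from h import *
o=get_obs();print(o['time'],o['tool_pos'],o['contact_force'],o['grip_width'])
out=[]
for n,(x,y) in(('scene',(310,190)),('side',(270,130))):
    im=capture(n)[:,:,::-1];out.append(cv2.resize(im[y:y+110,x:x+78],None,fx=5,fy=5,interpolation=cv2.INTER_CUBIC))
cv2.imwrite('pics/m5.png',np.hstack(out))
```

```text
29.2 [ 559.08730394 -397.29131166  186.21757243] [ 1.09111105 -0.69195938  0.11783495] 59.67682420272894
```

View pics/m5.png

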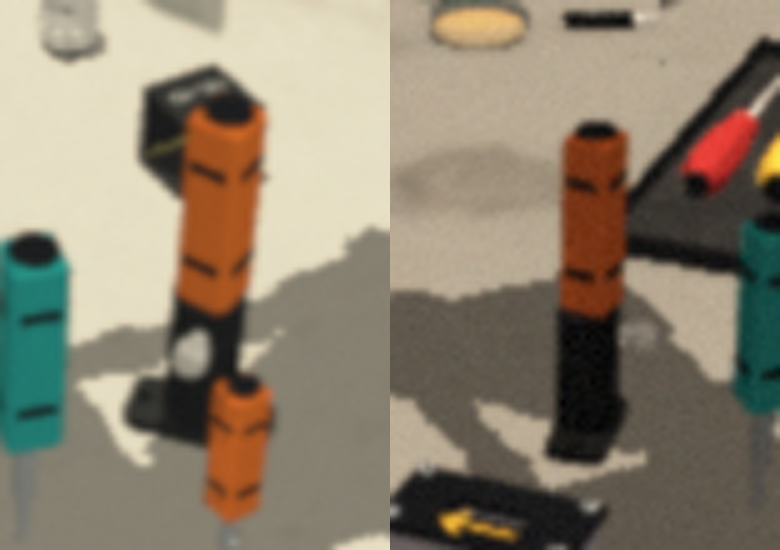

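The tool stands upright in its stand (scene handle top at about (357,211), as at the start), and the neighbouring things are where they were. Handing in.

```bash
python3 -c "
from plant import *
print(close_job())"
```

```text
the job is handed in; nothing more can be done
None
```

The star wheel was brought round about 3.3 teeth, until the push needed on a tooth rose from about 5–6 N to 12.3 N; the pin tool is back upright in its stand, and the job was handed in at about 29 s.

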